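# Gauge the closed gap of a sample press with a taper gauge

### The arm

A 7-joint arm with a two-finger parallel gripper is mounted at the origin on a cart in front of the work surface, level with it; the furniture and walls round the work are solid. World frame = base frame: x ahead of the robot, y to its left, z up, the work surface at z = 0. Lengths are in mm, angles in rad, forces in N, time in s.
With the tool pointing down it reaches from about 400 to 850 mm from the base axis. Payload 6.9 kg.
Tool frame: the origin (TCP) lies at the very end of the fingers, on their centre line; the grasp point (between the pads) lies 19 mm behind it (ctrl.hold_point_z is the distance from the TCP to the grasp point, in mm); z points along the fingers, y is the line along which they close (so a half turn about z gives the same grasp; the last joint's range is limited). The gripper opens to 85 mm and grips with 20 to 120 N. Pads are 22 mm wide; open, the fingers measure 114 mm over their backs; the gripper's body (76 mm by 85 mm) begins 54 mm behind the grasp point. The pads swing forward as they close: fully open they stand 13 mm farther back than shut.
Start: joints at [1.427, 0.507, -0.238, 1.5, 0.126, 1.149, -0.155], TCP at [153.871, -605.752, 231.275] pointing down, gripper open.
Joint ranges: [-3.08, 3.08], [-0.24, 2.05], [-1.43, 1.35], [0, 2.5], [-1.52, 4.66], [0.17, 1.96], [-2.89, 2.89]. Speed limits (rad/s): [2.39, 2.39, 3.14, 3.14, 3.14, 3.14, 3.14].

### API

Orientations are given as a unit quaternion [x, y, z, w].
In Python, from rig import ctrl gives the robot as it stands. The module is installed in compiled form; this text tells all that it offers.
- The arm moves only by the tool drive_tool, never from a script. Its argument "rows" is text: rows parted by semicolons, each of 7 numbers parted by spaces: the turn, a rotation vector about the world's x, y, z in rad, then the shift along the world's x, y, z in m, then the finger opening in m, from 0 to 0.0854. A call has 1 to 20 rows; each row shifts and turns the commanded pose from where the row before left it; what a row does not reach is not made up. A row lasts 1/10 s, in which the tool goes at most 50 mm and 8.59 degrees, less where a joint would pass 70% of its speed; a pose out of reach is approached as far as the arm can. A call with a gripper value outside its range is refused whole. The fingers move at their own pace and stop on an object; "force" is the grip in N (left out, the last holds). Time passes only in rows, so rows that do not move let the fingers close. It gives the time, the measured TCP pose, the force, the opening and the grip force at its end, in the units of the state.
- ctrl.read_state(): the state, without advancing time (a new reading comes with each control period).
- ctrl.camera(name): name is "side" or "top"; returns the picture (420x560x3 uint8, red, green, blue); there is no depth.
- ctrl.calibration(name): a dict with "intrinsics" (3x3 intrinsics, pixels), "origin" and "orientation" of the camera in the world. Camera axes: x right, y down, z forward; pixel columns grow to the right and rows downward; lengths in mm; the calibration is good to about 2 mm. A picture is of the moment at which its call begins. calibration takes no time and is no camera call.
- ctrl.finish_job(): hands the job in; it is judged then, once.
The state is a dict: "time": time; "joint_pos": joint angles; "qvel": joint speeds; "tau": joint torques, N m; "tool_pos": TCP position; "ee_rot": TCP orientation; "force": force on the tool from outside, world axes, zero at the start; "ft_torque": the same for the moment, N m; "gripper_width": finger opening in mm; "grasp_force": force on a finger pad.
Only numpy, scipy, OpenCV 4.12 (cv2) and the standard library are available. Lean on these libraries where they do the work, as an engineer would, in place of code of your own. Each camera call takes 0.05 s, during which the arm holds its last target. There are 200 camera calls.

### The job

Check the closed gap of the hand press: push the black spring head on top of the press straight down until it bottoms and the ram sits home on its stop collar, and let it spring back up. Then pick up the steel taper gauge by its handle, lay it flat on the anvil and slide its thin end straight in under the middle of the ram foot until it drags snugly, without prising the ram up off its stop. Finish holding the gauge there in the gripper, do not let go of it, and leave the other things on the bench alone.

Things in the scene. Friction and masses are not known exactly. Their poses are not given: they have to be found in the camera images.
- press: grey cast C-frame hand press, fixed to the bench, base 172 x 94 mm, 218 mm high with its ram home. Origin: centre of the base underside, on the bench top. +x points from its open front to its column at the back, z up. Ram axis 30 mm in front of the origin (x = -30 mm). The overarm and the guide boss (48 mm across, 115 to 170 mm high, on the ram axis) stand over the ram foot; nothing overhangs the space in front of the ram foot (x below -56 mm).
- press_ram (a joint): height of the ram above its home position, m: 0 when the stop collar on the spindle rests on the guide boss (home), up to 0.014 raised, as it is found. The ram stays where it is left by friction: about 5 N on it slides it down, about 9.5 N lifts it. It counts as home within 0.8 mm. The ram carries a square steel foot, 50 x 50 x 12 mm, whose flat underside faces the anvil.
- press_head (a joint): travel of the spring head into the ram spindle, m: 0 sprung up, 0.006 bottomed on the stop collar. Its spring gives 4 N at the start and 10 N when bottomed, so the ram goes home before or while the spring closes; after release it springs back to 0.
- head_top (a point): centre of the top of the black mushroom head, 52 mm across, 218 mm above the bench with the ram home and the head sprung up, higher by the ram's lift. Press it straight down along the ram axis.
- anvil_lip (a point): point on the flat top face of the steel anvil plate, straight under the middle of the front edge of the ram foot; axes as the press. The anvil is 70 mm wide (y) and reaches 40 mm forward of this point (to -x), as an open ledge, and 55 mm behind it. With the ram home the gap between anvil and foot is 4.0 to 6.5 mm: it differs from set-up to set-up and is what the gauge is to find.
- foot_lip (a point): middle of the lower front edge of the ram foot; moves up and down with the ram.
- gauge_handle (a point): centre of the gauge's plain aluminium handle block with milled grip grooves, 60 mm long (x), 16 mm wide (y), 20 mm high (z), 10 mm above the gauge's flat sole. x runs along the gauge towards the thin end, z up. The gauge is 150 mm long over all, 70 g as a rule, and lies loose on the bench on its sole, in front of the drawer unit, whose open top drawer starts 15 mm or more beyond its nose, 155 mm up.
- gauge_nose (a point): middle of the lower edge of the gauge's thin end, on the sole, 120 mm from the handle centre along x. The steel wedge runs from here 90 mm back to the handle, 14 mm wide; its sole is flat and level with the handle's underside, its top slopes: 2.0 mm thick at the nose, 0.9 mm more for each 10 mm back, 10.1 mm at the handle.
- taper_gauge: the whole gauge; its axes are those of the handle; its origin lies on the sole, straight under the handle centre. Under the foot it binds where its thickness equals the gap, with the nose 22 to 50 mm behind the front edge of the foot; sliding on the anvil it rubs only by the weight put on it, and when it binds the push rises to about 5 N within 3 mm or so.
- timer: white kitchen-type laboratory timer, 64 x 64 x 19 mm, loose; a bystander, origin at the centre of its underside.
- ph_pen: yellow pocket pH meter, 177 mm long (y), 38 x 25 mm, loose, lying along the front edge of the bench; a bystander, origin at the centre of its underside.
- petri_dish: flat round plastic dish, 62 mm across, 14 mm high, loose; a bystander, origin at the centre of its underside.

How it is judged:
By the outcome, as a careful person would: the job done as asked, in the order asked, and still so for the second after the job is handed in, while the arm keeps its last pose, push and grip.
It also fails if it takes over 67 s, if anything falls off the work surface, if the arm or the gripper's body presses on something with over 40 N, if the wrist force passes 120 N, or if a joint passes its speed limit or range.

## Working session

There is one attempt and no reset: what is moved stays moved. The work goes in short steps, Python scripts to look and compute and a tool call to move; the robot and the scene stay as the last step left them, time stands still between calls to the robot, and variables do not carry over. Pictures are saved under pics/ and viewed, at most 10 in all, crops included, and the job is handed in when it is done.

Besides the shell and the picture viewer there is one more tool, called after "Call:" by a JSON object that holds its "fn" and its "kwargs", one argument or row to a line. drive_tool: Moves the arm, as the interface text tells. Its arguments: {"type":"object","properties":{"rows":{"type":"string"},"force":{"type":"number"}},"required":["rows"]}

```bash
mkdir -p pics; python3 - <<'E'
from rig import ctrl
import cv2
for n in("side","top"):
    cv2.imwrite(f"pics/{n}0.png",ctrl.camera(n)[:,:,::-1])
    print(n,ctrl.calibration(n))
s=ctrl.read_state();print(s['tool_pos'],s['ee_rot'],s['force'],s['gripper_width'],s['time'])
E
```

```text
side {'intrinsics': array([[426.63920747,   0.        , 278.48209457],
       [  0.        , 426.63920747, 202.02143929],
       [  0.        ,   0.        ,   1.        ]]), 'origin': array([  173.12418791, -1164.92396003,   801.89993932]), 'orientation': array([ 0.85993868, -0.14141031,  0.07508226, -0.48463517])}
top {'intrinsics': array([[528.47496596,   0.        , 275.30940501],
       [  0.        , 528.47496596, 205.05448441],
       [  0.        ,   0.        ,   1.        ]]), 'origin': array([  48.30160819, -108.1811697 , 1445.57190945]), 'orientation': array([-0.66968484,  0.72527794, -0.11623438,  0.10947003])}
[ 153.71467137 -605.34232074  230.51808167] [ 9.92269573e-01  1.24098533e-01 -1.29413233e-04 -7.95200130e-04] [ 0.14263713 -0.08782617  0.49896233] 85.5638355073666 0.1
```

View pics/side0.png

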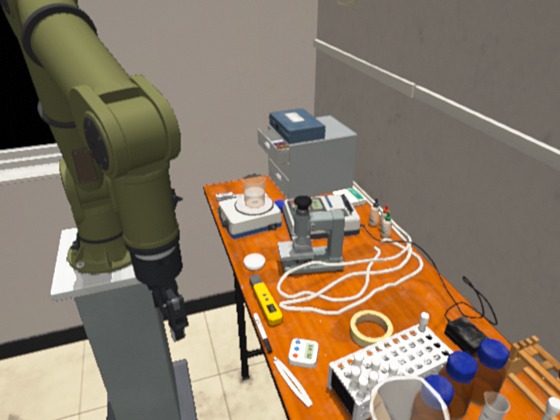

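View pics/top0.png

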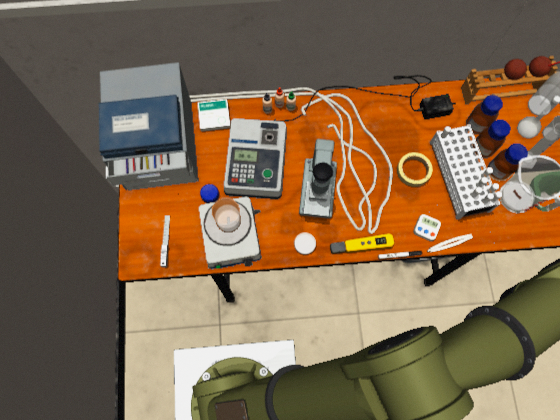

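The top view shows the press at about (320,180), its black head at (323,172), and the gauge at left, about (165,240), in front of the drawers. I'll enlarge both.

```bash
cat > h.py <<'E'
import numpy as np
from scipy.spatial.transform import Rotation as R
from rig import ctrl
def ray(n,u,v):
    c=ctrl.calibration(n);K=c['intrinsics'];M=R.from_quat(c['orientation']).as_matrix()
    return c['origin'],M@np.linalg.solve(K,[u,v,1])
def at(n,u,v,z):
    o,d=ray(n,u,v);return o+d*(z-o[2])/d[2]
def proj(n,p):
    c=ctrl.calibration(n);M=R.from_quat(c['orientation']).as_matrix()
    q=c['intrinsics']@(M.T@(np.asarray(p,float)-c['origin']));return q[:2]/q[2]
E
python3 - <<'E'
import cv2,numpy as np
t=cv2.imread('pics/top0.png');s=cv2.imread('pics/side0.png')
def c(i,x,y,w,h,f):return cv2.resize(i[y:y+h,x:x+w],None,fx=f,fy=f,interpolation=cv2.INTER_CUBIC)
a=c(t,130,205,66,75,6) # 396x450? 
b=c(t,285,130,66,95,6)
cv2.imwrite('pics/c1.png',np.hstack([cv2.copyMakeBorder(a,0,570-450,0,0,0),b]))
cv2.imwrite('pics/c2.png',c(s,205,180,160,110,5))
E
```

```text
(no output)
```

View pics/c1.png

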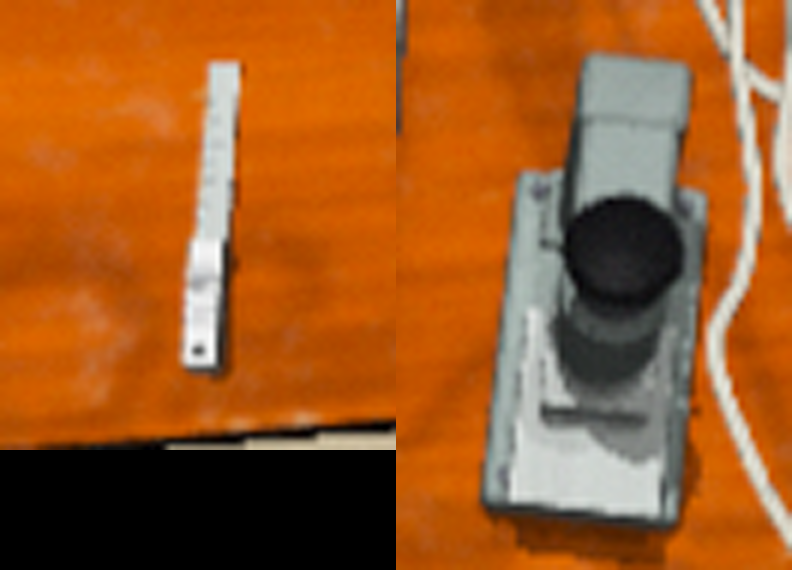

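View pics/c2.png

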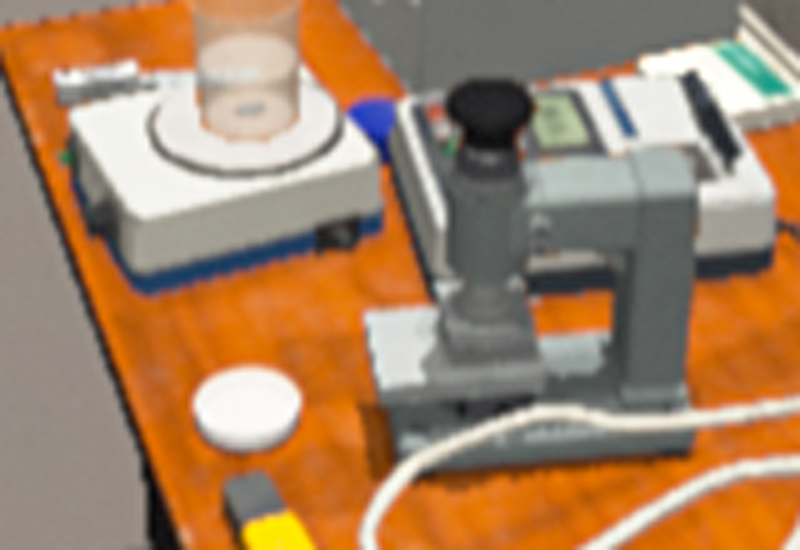

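```bash
cat >> h.py <<'E'
def tri(a,b):
    o1,d1=ray('top',*a);o2,d2=ray('side',*b)
    t=np.linalg.lstsq(np.c_[d1,-d2],o2-o1,rcond=None)[0]
    p,q=o1+t[0]*d1,o2+t[1]*d2;return (p+q)/2,np.linalg.norm(p-q)
E
python3 - <<'E'
from h import *
np.set_printoptions(precision=1,suppress=True)
T=lambda x,y:(285+(x-396)/6,130+y/6); G=lambda x,y:(130+x/6,205+y/6); S=lambda x,y:(205+x/5,180+y/5)
print('head',at('top',*T(624,253),228),tri(T(624,253),S(490,112)))
print('anvFL',tri(T(510,500),S(367,312)),'anvFR',tri(T(660,516),S(390,392)))
for z in(35,45,55):print(z,at('top',*T(510,500),z),at('top',*T(660,516),z), 'footline',at('top',*T(543,408),z),at('top',*T(645,418),z))
print('colback',at('top',*T(590,55),180),at('top',*T(688,65),180))
print('base',at('top',*T(483,503),30),at('top',*T(678,525),30),at('top',*T(524,172),30),at('top',*T(707,192),30))
print('nose',at('top',*G(225,63),1),'junc',at('top',*G(209,240),20),'rear',at('top',*G(202,366),20))
print('gside handle', at('side',*S(96,84),15))
E
```

```text
head [ 527.9 -261.   228. ] (array([ 536.1, -263.4,  210.6]), np.float64(2.4653610716001872))
anvFL (array([ 480. , -217.3,   59.1]), np.float64(4.752133162745204)) anvFR (array([ 469.5, -285.7,   54.3]), np.float64(7.034104047434747))
35 [ 485.  -218.9   35. ] [ 471.6 -287.8   35. ] footline [ 528.9 -238.8   35. ] [ 520.1 -286.1   35. ]
45 [ 481.9 -218.1   45. ] [ 468.6 -286.5   45. ] footline [ 525.5 -237.9   45. ] [ 516.8 -284.8   45. ]
55 [ 478.8 -217.4   55. ] [ 465.6 -285.2   55. ] footline [ 522.1 -236.9   55. ] [ 513.4 -283.6   55. ]
colback [ 641.  -262.2  180. ] [ 632.7 -304.5  180. ]
base [ 486.1 -206.6   30. ] [ 468.1 -296.3   30. ] [ 651.8 -242.1   30. ] [ 634.2 -329.2   30. ]
nose [520.3 168.6   1. ] junc [428.8 173.6  20. ] rear [369.8 177.6  20. ]
gside handle [401.9 166.2  15. ]
```

```bash
python3 - <<'E'
from h import *
from scipy.optimize import least_squares
np.set_printoptions(precision=2,suppress=True)
T=lambda x,y:(285+(x-396)/6,130+y/6); S=lambda x,y:(205+x/5,180+y/5)
def pts(h,hb):return [('top',(-95,35,h),T(510,500)),('top',(-95,-35,h),T(660,516)),('side',(-95,35,h),S(367,312)),('side',(-95,-35,h),S(390,392)),
('top',(-30,0,226),T(624,253)),('side',(-30,0,226),S(490,112)),('side',(-86,-47,0),S(403,473)),('side',(86,-47,0),S(690,455)),
('top',(-86,47,hb),T(483,503)),('top',(-86,-47,hb),T(678,523)),('top',(86,47,hb),T(524,172)),('top',(86,-47,hb),T(707,192)),]
def f(p,full=False):
    x,y,w,h,hb=p[0],p[1],p[2]/100,p[3],p[4];r=[]
    for n,q,uv in pts(h,hb):
        W=R.from_euler('z',w).apply(q)+[x,y,0];r.append(proj(n,W+np.r_[p[5:7],0]*(n=='side'))-uv)
    r=np.array(r)
    return r if full else np.r_[r.ravel(),p[5:7]/5]
s=least_squares(f,[560,-268,-20,45,25,0,0],loss='soft_l1',f_scale=.5)
print(s.x);print(f(s.x,True))
x,y,w=s.x[0],s.x[1],s.x[2]/100
for q in[(-30,0,0),(-55,0,0),(-95,0,0)]:print(R.from_euler('z',w).apply(q)+[x,y,0])
E
```

```text
[ 564.48 -269.16  -19.55   57.6    17.99    3.59    0.08]
[[-0.29 -0.02]
 [ 0.07  0.11]
 [-0.3   0.43]
 [-1.74 -0.5 ]
 [ 0.56 -2.43]
 [ 0.59 -4.96]
 [-0.52  1.8 ]
 [ 1.76 -0.01]
 [-0.36  0.21]
 [ 0.27  0.53]
 [-1.21 -0.24]
 [ 0.28 -0.18]]
[ 535.05 -263.33    0.  ]
[ 510.53 -258.47    0.  ]
[ 471.29 -250.7     0.  ]
```

Call:
{"fn": "drive_tool", "kwargs": {
  "rows": "0 0 -0.022 0.015 0.014 0.008 0;0 0 -0.022 0.019 0.017 0.006 0;0 0 -0.022 0.019 0.017 0.006 0;0 0 -0.022 0.019 0.017 0.006 0;0 0 -0.022 0.019 0.017 0.006 0;0 0 -0.022 0.019 0.017 0.006 0;0 0 -0.022 0.019 0.017 0.006 0;0 0 -0.022 0.019 0.017 0.006 0;0 0 -0.022 0.019 0.017 0.004 0;0 0 -0.022 0.019 0.017 0.004 0;0 0 -0.022 0.019 0.017 0.004 0;0 0 -0.022 0.019 0.017 0.002 0;0 0 -0.022 0.019 0.017 0 0;0 0 -0.022 0.019 0.017 0 0;0 0 -0.022 0.019 0.017 0 0;0 0 -0.022 0.019 0.017 0 0;0 0 -0.022 0.019 0.017 0 0;0 0 -0.022 0.019 0.017 0 0;0 0 -0.022 0.019 0.017 0 0;0 0 -0.027 0.015 0.014 0 0"
}}

```text
time: 2.1
tool_pos: [526.8, -270.3, 294.8]
ee_rot: [0.995, -0.098, -0.0, -0.0]
force: [-0.4, 0.2, -0.4]
gripper_width: 0.0
grasp_force: 0.0
```

```bash
python3 - <<'E'
from h import *
import cv2
t=ctrl.camera('top');s=ctrl.camera('side');st=ctrl.read_state()
cv2.imwrite('pics/top1.png',t[:,:,::-1]);cv2.imwrite('pics/side1.png',s[:,:,::-1])
print(st['tool_pos'],R.from_quat(st['ee_rot']).as_matrix().round(3).tolist())
print(proj('top',st['tool_pos']),proj('side',st['tool_pos']))
c=lambda i,x,y,w,h,f:cv2.resize(i[y:y+h,x:x+w,::-1],None,fx=f,fy=f,interpolation=cv2.INTER_CUBIC)
cv2.imwrite('pics/c3.png',np.hstack([c(t,285,130,66,95,6),c(s,265,130,66,95,6)]))
E
```

```text
[ 527.92425908 -268.36136552  294.67230569] [[0.982, -0.191, 0.0], [-0.191, -0.982, 0.002], [-0.0, -0.002, -1.0]]
[328.44310213 161.34924468] [301.00735288 175.9071109 ]
```

View pics/c3.png

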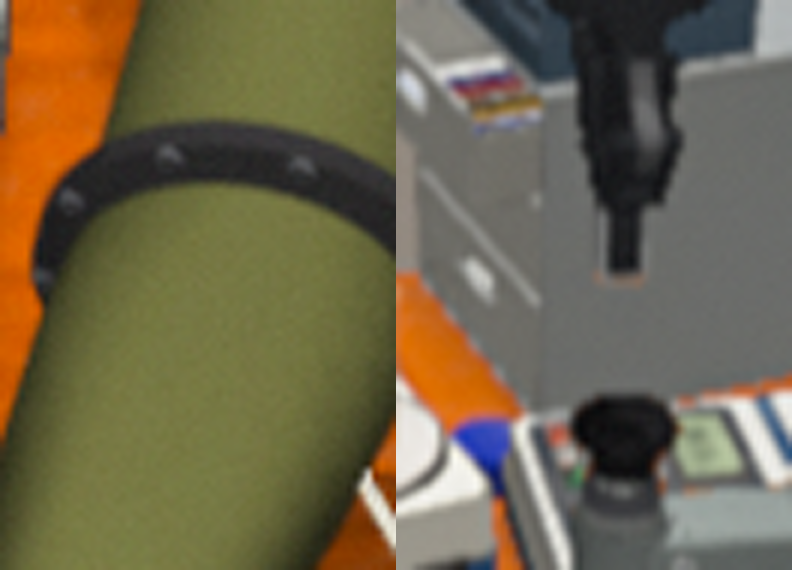

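Side view: fingertip at about (303,175.8), 2 px right of the prediction; black head centred at about (303,201) directly below it. The arm blocks the top view.

```bash
python3 - <<'E'
from h import *
np.set_printoptions(precision=1,suppress=True)
print(proj('side',[528,-262,232]),proj('side',[535,-263,232]),proj('side',[535,-263,210]))
for v in(199,201,203):print(tri((323,172.2),(301.2,v)))
print(at('side',301.2,201,225),at('side',301.2,203,225),'petri',at('top',305,243,14))
E
```

```text
[299.7 195.9] [302.3 195.7] [302.1 202.8]
(array([ 531.5, -262. ,  221.4]), np.float64(1.9900699719043262))
(array([ 532.5, -262.5,  215.9]), np.float64(0.23160046008765015))
(array([ 533.5, -263. ,  210.3]), np.float64(2.4642612532285937))
[ 526.7 -276.6  225. ] [ 523.1 -286.   225. ] petri [ 404.9 -215.    14. ]
```

Call:
{"fn": "drive_tool", "kwargs": {
  "rows": "0 0 0 0.004 0.006 -0.005 0;0 0 0 0 0 -0.01 0;0 0 0 0 0 -0.01 0;0 0 0 0 0 -0.01 0;0 0 0 0 0 -0.01 0;0 0 0 0 0 -0.01 0;0 0 0 0 0 -0.003 0;0 0 0 0 0 -0.002 0;0 0 0 0 0 -0.002 0;0 0 0 0 0 0 0"
}}

```text
time: 3.2
tool_pos: [530.0, -265.8, 233.3]
ee_rot: [0.995, -0.098, 0.0, 0.0]
force: [0.5, -0.4, -0.2]
gripper_width: 0.3
grasp_force: 0.0
```

Call:
{"fn": "drive_tool", "kwargs": {
  "rows": "0 0 0 0.001 0.003 0 0;0 0 0 0 0 -0.002 0;0 0 0 0 0 -0.002 0;0 0 0 0 0 -0.002 0;0 0 0 0 0 -0.002 0;0 0 0 0 0 -0.001 0;0 0 0 0 0 0 0"
}}

```text
time: 3.9
tool_pos: [530.9, -262.8, 224.5]
ee_rot: [0.995, -0.098, 0.0, 0.0]
force: [-0.9, 0.3, 4.3]
gripper_width: 0.2
grasp_force: 2.0
```

Call:
{"fn": "drive_tool", "kwargs": {
  "rows": "0 0 0 0 0 -0.002 0;0 0 0 0 0 -0.002 0;0 0 0 0 0 -0.002 0;0 0 0 0 0 -0.002 0;0 0 0 0 0 0 0"
}}

```text
time: 4.4
tool_pos: [530.9, -262.8, 216.1]
ee_rot: [0.995, -0.098, -0.0, -0.0]
force: [-2.1, -0.6, 4.8]
gripper_width: 0.2
grasp_force: 2.6
```

Call:
{"fn": "drive_tool", "kwargs": {
  "rows": "0 0 0 0 0 -0.001 0;0 0 0 0 0 -0.001 0;0 0 0 0 0 0 0"
}}

```text
time: 4.7
tool_pos: [530.9, -262.8, 214.5]
ee_rot: [0.995, -0.098, 0.0, 0.0]
force: [-2.3, 0.5, 7.2]
gripper_width: 0.1
grasp_force: 3.4
```

Call:
{"fn": "drive_tool", "kwargs": {
  "rows": "0 0 0 0 0 -0.001 0;0 0 0 0 0 -0.001 0;0 0 0 0 0 0 0"
}}

```text
time: 5.0
tool_pos: [530.9, -262.8, 212.7]
ee_rot: [0.995, -0.098, 0.0, 0.0]
force: [-2.8, 1.0, 9.2]
gripper_width: 0.1
grasp_force: 4.3
```

Call:
{"fn": "drive_tool", "kwargs": {
  "rows": "0 0 0 0 0 -0.001 0;0 0 0 0 0 -0.001 0;0 0 0 0 0 0 0"
}}

```text
time: 5.3
tool_pos: [531.0, -262.8, 211.6]
ee_rot: [0.995, -0.098, 0.001, 0.0]
force: [-3.5, 1.1, 14.0]
gripper_width: -0.0
grasp_force: 6.8
```

Call:
{"fn": "drive_tool", "kwargs": {
  "rows": "0 0 0 0 0 -0.001 0;0 0 0 0 0 -0.001 0;0 0 0 0 0 0 0"
}}

```text
time: 5.6
tool_pos: [531.1, -262.9, 211.2]
ee_rot: [0.995, -0.098, 0.001, 0.001]
force: [-8.6, 3.9, 24.3]
gripper_width: 0.0
grasp_force: 12.2
```

Call:
{"fn": "drive_tool", "kwargs": {
  "rows": "0 0 0 0 0 0.003 0;0 0 0 0 0 0.003 0;0 0 0 0 0 0.005 0;0 0 0 0 0 0.005 0;0 0 0 0 0 0.01 0;0 0 0 0 0 0.02 0;0 0 0 0 0 0.03 0;0 0 0 0 0 0.03 0;0 0 0 0 0 0 0"
}}

```text
time: 6.5
tool_pos: [532.6, -263.2, 318.8]
ee_rot: [0.995, -0.098, 0.003, 0.001]
force: [-0.1, -0.1, -0.4]
gripper_width: 0.0
grasp_force: 0.0
```

Call:
{"fn": "drive_tool", "kwargs": {
  "rows": "0 0 0.0068 -0.0066 0.022 0 0.05;0 0 0.0068 -0.0066 0.022 0 0.05;0 0 0.0068 -0.0066 0.022 0 0.05;0 0 0.0068 -0.0066 0.022 0 0.05;0 0 0.0068 -0.0066 0.022 0 0.05;0 0 0.0068 -0.0066 0.022 0 0.05;0 0 0.0068 -0.0066 0.022 0 0.05;0 0 0.0068 -0.0066 0.022 0 0.05;0 0 0.0068 -0.0066 0.022 0 0.05;0 0 0.0068 -0.0066 0.022 0 0.05;0 0 0.0068 -0.0066 0.022 0 0.05;0 0 0.0068 -0.0066 0.022 0 0.05;0 0 0.0068 -0.0066 0.022 0 0.05;0 0 0.0068 -0.0066 0.022 0 0.05;0 0 0.0068 -0.0066 0.022 0 0.05;0 0 0.0068 -0.0066 0.022 0 0.05;0 0 0.0068 -0.0066 0.022 0 0.05;0 0 0.0068 -0.0066 0.022 0 0.05;0 0 0.0068 -0.0066 0.022 0 0.05;0 0 0.0068 -0.0066 0.022 0 0.05"
}}

```text
time: 8.5
tool_pos: [398.3, 178.0, 314.1]
ee_rot: [1.0, -0.03, -0.0, 0.0]
force: [0.3, -0.3, -0.2]
gripper_width: 50.0
grasp_force: 0.0
```

Call:
{"fn": "drive_tool", "kwargs": {
  "rows": "0 0 0 0 0 -0.02 0.05;0 0 0 0 0 -0.02 0.05;0 0 0 0 0 -0.02 0.05;0 0 0 0 0 -0.02 0.05;0 0 0 0 0 -0.02 0.05;0 0 0 0 0 -0.02 0.05;0 0 0 0 0 -0.02 0.05;0 0 0 0 0 -0.02 0.05;0 0 0 0 0 -0.02 0.05;0 0 0 0 0 -0.02 0.05;0 0 0 0 0 -0.02 0.05;0 0 0 0 0 -0.01 0.05;0 0 0 0 0 0 0.05;0 0 0 0 0 0 0.05"
}}

```text
time: 9.9
tool_pos: [399.0, 177.5, 84.6]
ee_rot: [1.0, -0.03, 0.0, -0.0]
force: [-0.6, -0.0, -0.1]
gripper_width: 50.1
grasp_force: 0.0
```

```bash
python3 - <<'E'
from h import *
import cv2
s=ctrl.camera('side');t=ctrl.camera('top');st=ctrl.read_state()
print(st['tool_pos'],st['ee_rot'],proj('top',st['tool_pos']),proj('side',st['tool_pos']))
c=lambda i,x,y,w,h,f:cv2.resize(i[y:y+h,x:x+w,::-1],None,fx=f,fy=f,interpolation=cv2.INTER_CUBIC)
cv2.imwrite('pics/c4.png',np.hstack([c(t,130,195,66,95,6),c(s,190,130,66,95,6)]))
E
```

```text
[399.38473001 177.55832153  85.05035454] [ 9.99546624e-01 -3.01002435e-02  6.57464126e-04 -2.99960960e-04] [158.51013499 249.93028177] [221.36592493 178.48431407]
```

View pics/c4.png

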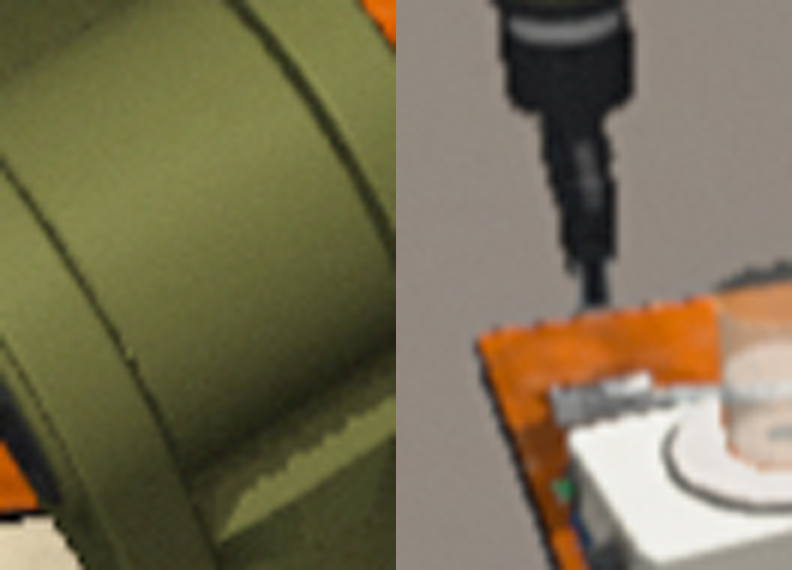

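The side view shows the fingertip at about (223,181) and the handle centre at about (224,196), in line with the gauge grip target. Descending.

Call:
{"fn": "drive_tool", "kwargs": {
  "rows": "0 0 0 0 0 -0.02 0.05;0 0 0 0 0 -0.02 0.05;0 0 0 0 0 -0.015 0.05;0 0 0 0 0 -0.01 0.05;0 0 0 0 0 -0.007 0.05;0 0 0 0 0 -0.005 0.05;0 0 0 0 0 -0.003 0.05;0 0 0 0 0 0 0.05;0 0 0 0 0 0 0.05"
}}

```text
time: 10.9
tool_pos: [399.1, 177.3, 4.6]
ee_rot: [1.0, -0.03, 0.0, -0.0]
force: [-0.1, 0.3, 0.5]
gripper_width: 49.9
grasp_force: 0.0
```

Call:
{"fn": "drive_tool", "kwargs": {
  "rows": "0 0 0 0 0 -0.001 0.03;0 0 0 0 0 0 0.02;0 0 0 0 0 0 0.01;0 0 0 0 0 0 0.01;0 0 0 0 0 0 0.01;0 0 0 0 0 0 0.01",
  "force": 50
}}

```text
time: 11.5
tool_pos: [399.0, 177.3, 3.6]
ee_rot: [1.0, -0.03, 0.0, -0.0]
force: [-1.7, -0.3, 6.4]
gripper_width: 14.5
grasp_force: 49.4
```

Call:
{"fn": "drive_tool", "kwargs": {
  "rows": "0 0 0 0 0 0.003 0.01;0 0 0 0 0 0.007 0.01;0 0 0 0 0 0.02 0.01;0 0 0 0 0 0.03 0.01;0 0 0 0 0 0.03 0.01;0 0 0 0 0 0 0.01;0 0 0 0 0 0 0.01"
}}

```text
time: 12.2
tool_pos: [399.3, 177.1, 94.0]
ee_rot: [1.0, -0.03, 0.001, -0.0]
force: [-0.6, -0.3, -0.3]
gripper_width: 14.7
grasp_force: 48.8
```

```bash
python3 - <<'E'
from h import *
import cv2
s=ctrl.camera('side');st=ctrl.read_state()
print(st['tool_pos'],st['ee_rot'],st['force'],st['gripper_width'],proj('side',st['tool_pos']))
c=lambda i,x,y,w,h,f:cv2.resize(i[y:y+h,x:x+w,::-1],None,fx=f,fy=f,interpolation=cv2.INTER_CUBIC)
cv2.imwrite('pics/c5.png',c(s,190,140,80,60,8))
E
```

```text
[398.75328005 176.85559672  93.23674949] [ 9.99538998e-01 -3.03607867e-02  7.78554768e-05  8.93162024e-05] [-0.5811838   0.31022326 -1.12124238] 14.864380969797043 [221.05399702 176.56711714]
```

View pics/c5.png

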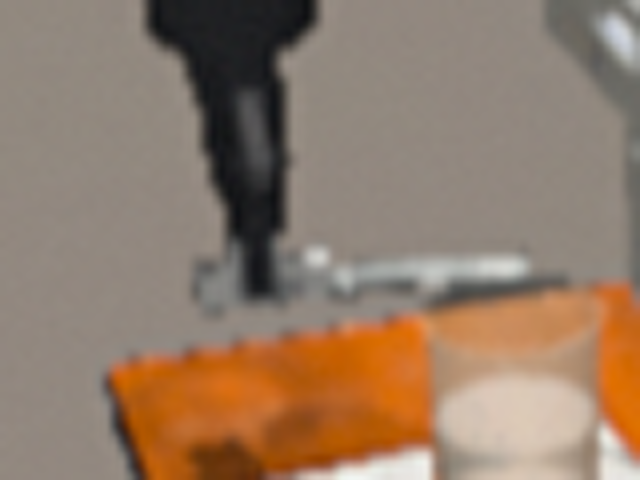

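The gauge is held level: the handle runs from about x=195 to 330 in the crop, with the fingers at about 260. I'll lift it back and up, then arc over the balance.

Call:
{"fn": "drive_tool", "kwargs": {
  "rows": "0 0 0 -0.008 0 0.01 0.01;0 0 0 -0.007 0 0.02 0.01;0 0 0 0 0 0.02 0.01;0 0 0 0 0 0.02 0.01;0 0 0 0 0 0.02 0.01;0 0 0 0 0 0.02 0.01;0 0 0 0 0 0.02 0.01;0 0 0 0 0 0.02 0.01;0 0 0 0 0 0.02 0.01;0 0 0 0 0 0.02 0.01",
  "force": 60
}}

```text
time: 13.25
tool_pos: [382.5, 177.2, 283.6]
ee_rot: [1.0, -0.03, -0.001, 0.0]
force: [0.7, 0.8, -0.6]
gripper_width: 14.2
grasp_force: 63.3
```

Call:
{"fn": "drive_tool", "kwargs": {
  "rows": "0 0 -0.0068 0.0056 -0.0207 0 0.01;0 0 -0.0068 0.0056 -0.0207 0 0.01;0 0 -0.0068 0.0056 -0.0207 0 0.01;0 0 -0.0068 0.0056 -0.0207 0 0.01;0 0 -0.0068 0.0056 -0.0207 0 0.01;0 0 -0.0068 0.0056 -0.0207 0 0.01;0 0 -0.0068 0.0056 -0.0207 0 0.01;0 0 -0.0068 0.0056 -0.0207 0 0.01;0 0 -0.0068 0.0056 -0.0207 0 0.01;0 0 -0.0068 0.0056 -0.0207 0 0.01;0 0 -0.0068 -0.0067 -0.0201 0 0.01;0 0 -0.0068 -0.0067 -0.0201 0 0.01;0 0 -0.0068 -0.0067 -0.0201 0 0.01;0 0 -0.0068 -0.0067 -0.0201 0 0.01;0 0 -0.0068 -0.0067 -0.0201 0 0.01;0 0 -0.0068 -0.0067 -0.0201 0 0.01;0 0 -0.0068 -0.0067 -0.0201 0 0.01;0 0 -0.0068 -0.0067 -0.0201 0 0.01;0 0 -0.0068 -0.0067 -0.0201 0 0.01;0 0 -0.0063 -0.0067 -0.0201 0 0.01"
}}

```text
time: 15.25
tool_pos: [371.9, -230.5, 282.7]
ee_rot: [0.995, -0.097, -0.001, -0.001]
force: [-0.6, 0.2, -0.5]
gripper_width: 14.6
grasp_force: 63.4
```

Call:
{"fn": "drive_tool", "kwargs": {
  "rows": "0 0 0 0 0 -0.02 0.01;0 0 0 0 0 -0.02 0.01;0 0 0 0 0 -0.02 0.01;0 0 0 0 0 -0.02 0.01;0 0 0 0 0 -0.02 0.01;0 0 0 0 0 -0.02 0.01;0 0 0 0 0 -0.02 0.01;0 0 0 0 0 -0.02 0.01;0 0 0 0 0 -0.02 0.01;0 0 0 0 0 -0.01 0.01;0 0 0 0 0 0 0.01;0 0 0 0 0 0 0.01"
}}

```text
time: 16.45
tool_pos: [372.9, -230.5, 93.6]
ee_rot: [0.995, -0.098, -0.0, -0.0]
force: [-0.2, -0.1, -0.5]
gripper_width: 14.2
grasp_force: 63.4
```

```bash
python3 - <<'E'
from h import *
import cv2
s=ctrl.camera('side');t=ctrl.camera('top');st=ctrl.read_state()
q=R.from_quat(st['ee_rot']).as_matrix();print(st['tool_pos'],np.arctan2(q[1,0],q[0,0]),q[:,2],st['force'],proj('side',st['tool_pos']),proj('top',st['tool_pos']+120*q[:,0]))
c=lambda i,x,y,w,h,f:cv2.resize(i[y:y+h,x:x+w,::-1],None,fx=f,fy=f,interpolation=cv2.INTER_CUBIC)
a=c(s,240,185,110,95,7)
cv2.imwrite('pics/c6.png',a[:600]);cv2.imwrite('pics/t6.png',c(t,285,160,66,95,6))
E
```

```text
[ 373.27628834 -230.8793314    94.04067468] -0.19571402029381624 [ 1.01807344e-03 -5.40171136e-04 -9.99999336e-01] [ 1.17085578 -0.07898176 -0.58039452] [242.43769892 242.90018746] [317.87734882 203.61877685]
```

View pics/c6.png

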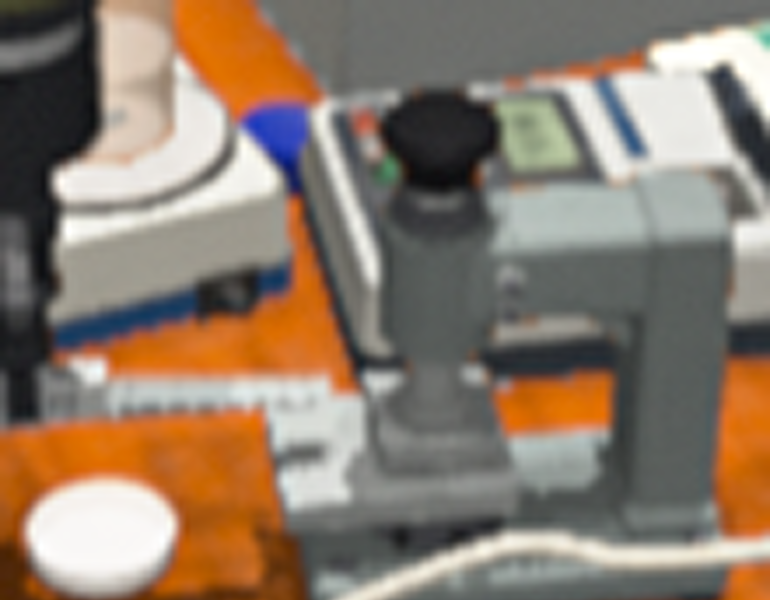

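Side view: the gauge nose (crop about (330,380)) hangs over the open ledge, with its shadow on the anvil at about (305,450). Now lowering by feel.

Call:
{"fn": "drive_tool", "kwargs": {
  "rows": "0 0 0 0 0 -0.01 0.01;0 0 0 0 0 -0.01 0.01;0 0 0 0 0 -0.005 0.01;0 0 0 0 0 -0.002 0.01;0 0 0 0 0 0 0.01;0 0 0 0 0 0 0.01"
}}

```text
time: 17.15
tool_pos: [372.9, -230.7, 66.3]
ee_rot: [0.995, -0.098, -0.0, -0.0]
force: [-0.2, -0.4, -0.3]
gripper_width: 14.3
grasp_force: 63.4
```

Call:
{"fn": "drive_tool", "kwargs": {
  "rows": "0 0 0 0 0 -0.001 0.01;0 0 0 0 0 -0.001 0.01;0 0 0 0 0 -0.001 0.01;0 0 0 0 0 0 0.01;0 0 0 0 0 0 0.01"
}}

```text
time: 17.65
tool_pos: [372.9, -230.8, 63.5]
ee_rot: [0.995, -0.098, 0.0, 0.0]
force: [0.2, 0.9, 3.7]
gripper_width: 14.6
grasp_force: 63.9
```

```bash
python3 - <<'E'
from h import *
import cv2
s=ctrl.camera('side');st=ctrl.read_state()
q=R.from_quat(st['ee_rot']).as_matrix();print(st['tool_pos'],st['force'],st['ft_torque'],q[:,0])
n=st['tool_pos']+120*q[:,0]-[0,0,3.6];print(n,proj('side',n))
c=lambda i,x,y,w,h,f:cv2.resize(i[y:y+h,x:x+w,::-1],None,fx=f,fy=f,interpolation=cv2.INTER_CUBIC)
cv2.imwrite('pics/c7.png',c(s,260,225,65,48,12))
E
```

```text
[ 372.93162907 -230.86915417   63.46132291] [-1.52318634  0.40947606  3.08001384] [-0.05273622 -0.01878496 -0.02851103] [ 9.80880560e-01 -1.94610371e-01  3.60847792e-04]
[ 490.63729628 -254.22239871   59.90462464] [285.3099077  249.16057985]
```

View pics/c7.png

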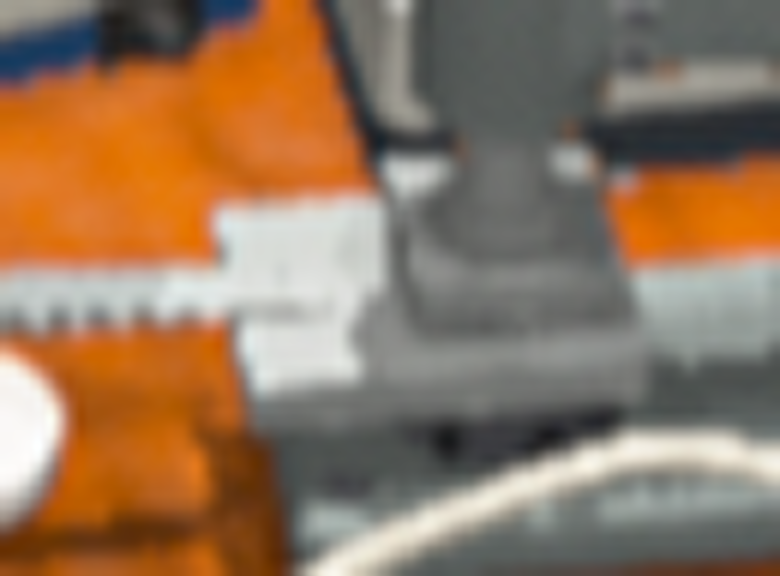

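Side view: the wedge meets the anvil's front edge at crop y≈300, midway between the anvil corners at (212,205) and (250,395). So it is centred laterally, with the nose at about (330,300), short of the foot. Sliding in.

Call:
{"fn": "drive_tool", "kwargs": {
  "rows": "0 0 0 0.0039 -0.0008 0 0.01;0 0 0 0.0039 -0.0008 0 0.01;0 0 0 0.0039 -0.0008 0 0.01;0 0 0 0.0039 -0.0008 0 0.01;0 0 0 0.0039 -0.0008 0 0.01;0 0 0 0.0039 -0.0007 0 0.01;0 0 0 0.0039 -0.0007 0 0.01;0 0 0 0 0 0 0.01"
}}

```text
time: 18.5
tool_pos: [401.1, -236.4, 63.4]
ee_rot: [0.995, -0.098, 0.0, 0.0]
force: [-1.5, -0.0, 6.3]
gripper_width: 14.6
grasp_force: 64.3
```

Call:
{"fn": "drive_tool", "kwargs": {
  "rows": "0 0 0 0.002 -0.0004 0 0.01;0 0 0 0.002 -0.0004 0 0.01;0 0 0 0.002 -0.0004 0 0.01;0 0 0 0.002 -0.0004 0 0.01;0 0 0 0 0 0 0.01"
}}

```text
time: 19.0
tool_pos: [408.4, -237.9, 63.5]
ee_rot: [0.995, -0.098, -0.0, 0.0]
force: [-3.0, 1.3, 8.3]
gripper_width: 14.6
grasp_force: 64.5
```

Call:
{"fn": "drive_tool", "kwargs": {
  "rows": "0 0 0 0 0 0.0006 0.01;0 0 0 0 0 0 0.01"
}}

```text
time: 19.2
tool_pos: [408.5, -237.8, 63.9]
ee_rot: [0.995, -0.098, 0.0, 0.0]
force: [-3.0, 0.4, 4.9]
gripper_width: 14.4
grasp_force: 64.1
```

Call:
{"fn": "drive_tool", "kwargs": {
  "rows": "0 0 0 0.002 -0.0004 0 0.01;0 0 0 0.002 -0.0004 0 0.01;0 0 0 0 0 0 0.01;0 0 0 0 0 0 0.01"
}}

```text
time: 19.6
tool_pos: [412.5, -238.6, 63.9]
ee_rot: [0.995, -0.098, 0.0, 0.0]
force: [-2.3, -0.3, 5.1]
gripper_width: 14.5
grasp_force: 64.2
```

Call:
{"fn": "drive_tool", "kwargs": {
  "rows": "0 0 0 0 0 0.0004 0.01;0 0 0 0.002 -0.0004 0 0.01;0 0 0 0 0 0 0.01;0 0 0 0 0 0 0.01"
}}

```text
time: 20.0
tool_pos: [414.6, -239.0, 64.2]
ee_rot: [0.995, -0.098, 0.0, -0.0]
force: [0.0, 0.6, 1.6]
gripper_width: 14.7
grasp_force: 63.8
```

Call:
{"fn": "drive_tool", "kwargs": {
  "rows": "0 0 0 0.001 -0.0002 0 0.01;0 0 0 0.001 -0.0002 0 0.01;0 0 0 0 0 0 0.01;0 0 0 0 0 0 0.01"
}}

```text
time: 20.4
tool_pos: [416.2, -239.4, 64.3]
ee_rot: [0.995, -0.098, -0.0, -0.0]
force: [-1.0, 0.7, 3.6]
gripper_width: 14.5
grasp_force: 63.9
```

Call:
{"fn": "drive_tool", "kwargs": {
  "rows": "0 0 0 0.001 -0.0002 0 0.01;0 0 0 0.001 -0.0002 0 0.01;0 0 0 0 0 0 0.01;0 0 0 0 0 0 0.01"
}}

```text
time: 20.8
tool_pos: [418.4, -239.8, 64.3]
ee_rot: [0.995, -0.098, 0.0, 0.0]
force: [-1.0, -0.5, 2.9]
gripper_width: 14.5
grasp_force: 63.8
```

Call:
{"fn": "drive_tool", "kwargs": {
  "rows": "0 0 0 0.001 -0.0002 0 0.01;0 0 0 0.001 -0.0002 0 0.01;0 0 0 0 0 0 0.01;0 0 0 0 0 0 0.01"
}}

```text
time: 21.2
tool_pos: [420.3, -240.2, 64.3]
ee_rot: [0.995, -0.098, 0.0, 0.0]
force: [-2.0, -0.0, 2.5]
gripper_width: 14.2
grasp_force: 63.9
```

Call:
{"fn": "drive_tool", "kwargs": {
  "rows": "0 0 0 0.001 -0.0002 0 0.01;0 0 0 0.001 -0.0002 0 0.01;0 0 0 0 0 0 0.01;0 0 0 0 0 0 0.01"
}}

```text
time: 21.6
tool_pos: [422.4, -240.6, 64.3]
ee_rot: [0.995, -0.098, 0.0, 0.0]
force: [-0.8, 0.0, 3.4]
gripper_width: 14.3
grasp_force: 63.9
```

Call:
{"fn": "drive_tool", "kwargs": {
  "rows": "0 0 0 0.001 -0.0002 0 0.01;0 0 0 0.0005 -0.0001 0 0.01;0 0 0 0 0 0 0.01;0 0 0 0 0 0 0.01"
}}

```text
time: 22.0
tool_pos: [423.7, -240.9, 64.3]
ee_rot: [0.995, -0.098, 0.0, -0.0]
force: [-3.1, 0.7, 3.2]
gripper_width: 14.3
grasp_force: 63.9
```

Call:
{"fn": "drive_tool", "kwargs": {
  "rows": "0 0 0 0.001 -0.0002 0 0.01;0 0 0 0 0 0 0.01;0 0 0 0 0 0 0.01"
}}

```text
time: 22.3
tool_pos: [424.8, -241.0, 64.3]
ee_rot: [0.995, -0.098, 0.0, -0.0]
force: [-1.7, 0.1, 4.2]
gripper_width: 14.2
grasp_force: 63.9
```

Call:
{"fn": "drive_tool", "kwargs": {
  "rows": "0 0 0 0.001 -0.0002 0 0.01;0 0 0 0 0 0 0.01;0 0 0 0 0 0 0.01"
}}

```text
time: 22.6
tool_pos: [425.8, -241.3, 64.3]
ee_rot: [0.995, -0.098, 0.0, 0.0]
force: [-0.8, 0.4, 3.7]
gripper_width: 14.4
grasp_force: 64.0
```

Call:
{"fn": "drive_tool", "kwargs": {
  "rows": "0 0 0 0.001 -0.0002 0 0.01;0 0 0 0.0005 -0.0001 0 0.01;0 0 0 0 0 0 0.01;0 0 0 0 0 0 0.01"
}}

```text
time: 23.0
tool_pos: [426.6, -241.4, 64.2]
ee_rot: [0.995, -0.098, -0.001, -0.0]
force: [-3.9, 0.9, 4.8]
gripper_width: 14.2
grasp_force: 64.2
```

Call:
{"fn": "drive_tool", "kwargs": {
  "rows": "0 0 0 0.001 -0.0002 0 0.01;0 0 0 0 0 0 0.01;0 0 0 0 0 0 0.01"
}}

```text
time: 23.3
tool_pos: [427.1, -241.6, 64.2]
ee_rot: [0.995, -0.098, -0.001, -0.0]
force: [-5.6, 1.5, 7.1]
gripper_width: 14.2
grasp_force: 64.4
```

Call:
{"fn": "drive_tool", "kwargs": {
  "rows": "0 0 0 0.001 -0.0002 0 0.01;0 0 0 0 0 0 0.01;0 0 0 0 0 0 0.01"
}}

```text
time: 23.6
tool_pos: [427.5, -241.6, 64.2]
ee_rot: [0.995, -0.098, -0.002, -0.0]
force: [-7.4, 1.4, 8.9]
gripper_width: 14.3
grasp_force: 64.6
```

Call:
{"fn": "drive_tool", "kwargs": {
  "rows": "0 0 0 -0.0006 0.0001 0 0.01;0 0 0 0 0 0 0.01;0 0 0 0 0 0 0.01;0 0 0 0 0 0 0.01"
}}

```text
time: 24.0
tool_pos: [427.5, -241.6, 64.3]
ee_rot: [0.995, -0.098, -0.001, -0.0]
force: [-6.2, 1.0, 6.9]
gripper_width: 14.4
grasp_force: 64.5
```

```bash
python3 - <<'E'
from h import *
import cv2
f=[]
for i in range(6):
    s=ctrl.camera('side');st=ctrl.read_state();f.append(st['force'])
print(np.mean(f,0),st['ft_torque'],st['tool_pos'],st['gripper_width'],st['time'])
c=lambda i,x,y,w,h,f:cv2.resize(i[y:y+h,x:x+w,::-1],None,fx=f,fy=f,interpolation=cv2.INTER_CUBIC)
cv2.imwrite('pics/c8.png',c(s,235,190,80,70,8))
E
```

```text
[-5.14028059  1.22326463  7.44855428] [0.20433785 0.91438221 0.03826583] [ 427.48306473 -241.66313764   64.22449899] 14.061701139538602 24.3
```

View pics/c8.png

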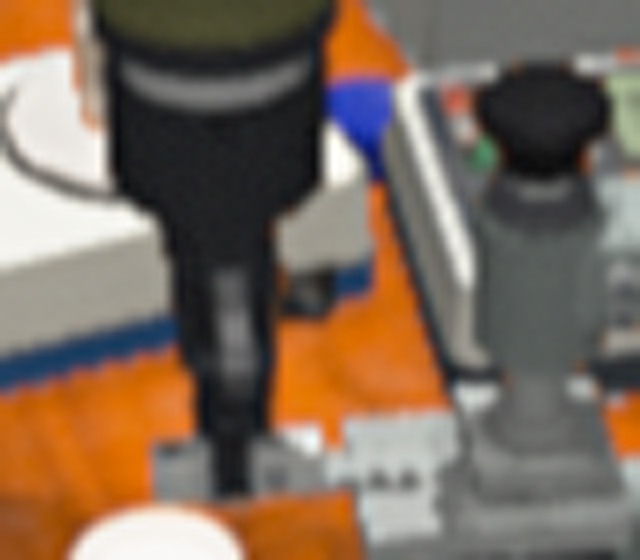

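The gauge is snug under the foot with about 5 N of push. It is centred and still gripped, and the head has sprung back up, so I'm handing in.

```bash
python3 -c "
from rig import ctrl
print(ctrl.finish_job())"
```

```text
the job is handed in; nothing more can be done
None
```

I pushed the press head down until it bottomed (about 24 N) and it sprang back up. The taper gauge is now snug under the middle of the ram foot at about 5 N of push, still held in the gripper. I handed the job in at about 24 s; no verdict came back. I did not measure the ram directly, but the wedge moved only about 1 mm after it bound, so any lift should be about 0.1 mm.

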